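# Set the washed circuit boards out to dry

## Robot

A 6-joint arm with a two-finger parallel gripper is mounted at the origin on the work surface. World frame = base frame: x ahead of the robot, y to its left, z up, the work surface at z = 0. Lengths are in m, angles in rad, forces in N, time in s.
With the tool pointing down it reaches from about 0.35 to 0.775 m from the base axis. Payload 5.5 kg.
Tool frame: the origin (TCP) lies between the finger pads; the fingertips stand 8 mm ahead of it and the grasp point (between the pads) lies 11 mm behind it; z points along the fingers, y is the line along which they close (so a half turn about z gives the same grasp; the last joint's range is limited). The gripper opens to 85 mm and grips with 20 to 120 N. Pads are 22 mm wide; open, the fingers measure 114 mm over their backs; the gripper's body (76 mm by 85 mm) begins 54 mm behind the grasp point. The pads swing forward as they close: fully open they stand 13 mm farther back than shut.
Start: joints at [1.001, 0.313, 0.046, 1.304, 0, 1.431], TCP at [0.24, 0.523, 0.239] pointing down, gripper open.
Joint ranges: [-2.76, 2.76], [-0.86, 1.69], [-1.03, 1.26], [-2.2, 2.34], [-1.47, 1.5], [-3.14, 3.14]. Speed limits (rad/s): [2.57, 2.57, 3.14, 3.14, 3.14, 3.14].

## Interface

Orientations are given as a unit quaternion [w, x, y, z].
In Python, from workcell import env gives the robot as it stands.
- The arm moves only by the tool move_arm, never from a script. Its argument "moves" is one flat list of numbers, 5 for each row, row after row: the shift along the world's x, y, z in m, then the turn about the world's z in rad, then the finger opening in m, from 0 to 0.0854. A call has 1 to 12 rows; each row is the pose to reach, as a shift and turn from the pose commanded when the call began; what a row does not reach only later rows make up. A row lasts 1/12 s, in which the tool goes at most 41.7 mm and 7.16 degrees, less where a joint would pass 70% of its speed; a pose out of reach is approached as far as the arm can. A call with a gripper value outside its range is refused whole. The fingers move at their own pace and stop on an object; "newtons" is the grip in N (left out, the last holds). Time passes only in rows, so rows that repeat a pose let the fingers close. It gives the time, the measured TCP pose, the force, the opening and the grip force at its end, in the units of the state.
- env.get_state(): the state, without advancing time (a new reading comes with each control period).
- env.read_camera(name): name is "scene" or "top" or "wrist"; returns a dict with "pixels" (480x640x3 uint8, red, green, blue), "camera_matrix" (3x3 intrinsics, pixels), "rvec" (rotation vector, rad) and "tvec" (3), from world to camera coordinates, as OpenCV has them. Camera axes: x right, y down, z forward; pixel columns grow to the right and rows downward; lengths in m; the calibration is good to about 2 mm. The wrist camera is an equidistant fisheye: a pixel r from the principal point sees the ray r / f radians off the axis. A picture is of the moment at which its call begins. There is no depth.
- env.hand_in(): hands the job in; it is judged then, once.
The state is a dict: "clock": time; "joint_pos": joint angles; "qvel": joint speeds; "tau": joint torques, N m; "tcp_pos": TCP position; "orientation": TCP orientation; "wrist_force": force on the tool from outside, world axes, zero at the start; "ft_torque": the same for the moment, N m; "finger_gap": finger opening in m; "grip_force": force on a finger pad.
Only numpy, scipy, OpenCV 4.12 (cv2) and the standard library are available. Lean on these libraries where they do the work, as an engineer would, in place of code of your own. Each camera call takes 0.05 s, during which the arm holds its last target. There are 200 camera calls.

## Task

Set the washed circuit boards out to dry: first clear the brush out of the drying stand's drip tray and lay it lengthwise in the black tool tray, raise the stand's folded backrest until it rests back on its stop, and swing the hold-down bar on the wash rack clear of the boards. Then draw every board up out of the rack and lean it against the backrest side by side, lower edge in the drip tray, puller bar up and component side facing outward (away from the backrest), with a gap between neighbours. Once all the boards are leaning, turn the fan's speed knob clockwise as far as it goes, swing the bar fully back over the empty rack, and leave the other things on the bench where they are.

Things in the scene. Friction and masses are not known exactly. Their poses are not given: they have to be found in the camera images.
- card_1: Circuit board 72 mm wide, 120 tall, 0.09 kg: green sheet 3 mm thick, grey puller bar along its top edge (56 long, 10 thick, 108 to 120 mm up; sheet only 48 wide from 100 up). Origin: middle of the lower edge, mid-plane; z up the board, y along its width, x out of the component side (parts to 9.5 mm out, 20 to 90 up); back flat. May be absent. Starts in a rack slot, x towards the rack's +y.
- card_2: Circuit board 72 mm wide, 120 tall, 0.09 kg: green sheet 3 mm thick, grey puller bar along its top edge (56 long, 10 thick, 108 to 120 mm up; sheet only 48 wide from 100 up). Origin: middle of the lower edge, mid-plane; z up the board, y along its width, x out of the component side (parts to 9.5 mm out, 20 to 90 up); back flat. May be absent. Starts in a rack slot, x towards the rack's +y.
- card_3: Circuit board 72 mm wide, 120 tall, 0.09 kg: green sheet 3 mm thick, grey puller bar along its top edge (56 long, 10 thick, 108 to 120 mm up; sheet only 48 wide from 100 up). Origin: middle of the lower edge, mid-plane; z up the board, y along its width, x out of the component side (parts to 9.5 mm out, 20 to 90 up); back flat. May be absent. Starts in a rack slot, x towards the rack's +y.
- rack: Grey wash rack, foot 100 (x) by 215 (y) mm, fixed. Origin: centre of the underside. Upright slots at y = -45, 0, +45 mm hold boards by their side edges (gap 5 mm, floor 8 mm high, side walls to 70 mm high); a seated board's top is 128 mm high. 10 mm posts at y = -95 and +95 carry the hold-down bar over the boards.
- hold_bar (a joint): Steel hold-down bar, 205 mm long, 12 wide, 131 to 139 mm above the bench, on an upright pivot at the rack's y = -95 mm post: 0 lies over the boards; grows as the free end swings level from the rack's +y towards its -x, to 1.5 rad. Slight friction, stays where left.
- hold_bar_peg (a point): Middle of the upright black grip peg (14 mm diameter, 26 tall) on top of the bar near its free end, 180 mm from the pivot axis.
- stand: Steel drying stand, fixed: drip tray with edges at x = -31 and +45, y = -155 and +155 mm; floor 18 mm high, lip to 24 (inside x = -28 to +42, y = -152 to +152). Origin: on the bench under the tray. Front is -x: a leaning board has its foot towards -x, its top towards +x and its component side towards -x.
- backrest (a joint): The stand's backrest: a round bar, 10 mm thick, 294 long, along the stand's y, on two side legs hinged at x = -5, z = 30 mm, bar axis 62 mm from the hinge. 0: folded level, bar in front of the tray (x = -67). It rises over the tray to rest by its weight on a stop at 1.92 rad, 20 deg past upright (bar at x = 16, z = 88); let go short of upright it falls forward.
- backrest_bar (a point): Middle of the backrest's bar, on its axis.
- brush: Wooden cleaning brush, 150 mm long, 18 to 22 wide, 16 high, 0.04 kg. Origin: underside, at mid-length; x along it to the black bristles, z up. Starts in the drip tray, about along the stand's y.
- tool_tray: Black open tray, 210 (x) by 76 (y) mm, 20 mm high, walls and floor 3 mm, fixed. Origin: centre of the underside.
- fan: Small white desk fan behind the stand, blowing to its -x, fixed. Foot 150 (x) by 100 (y) by 30 mm; origin: centre of the foot's underside; round head 120 mm across at x = +50 mm, top 178 mm high.
- fan_knob (a joint): The fan's speed knob, on the foot at x = -45 mm: grows clockwise seen from above, stop at 1.5 rad (fully on); light friction.
- fan_knob_grip (a point): On the knob's axis at the height to grip (67 mm up). The knob has an upright bar, 34 mm long, 14 thick, 44 to 74 mm up, that lies along the fan's x axis at angle 0 and turns with the knob: pinch it across.
- multimeter: Hand multimeter, 136 x 72 x 31 mm, lying flat. Not part of the job: leave it. Origin: centre of the underside.
- cassette: Data cassette, 102 x 64 x 12 mm, lying flat. Not part of the job: leave it. Origin: centre of the underside.
- solder_reel: Reel of solder, 56 mm diameter, 46 mm high. Not part of the job: leave it. Origin: centre of the underside.
- cleaner: White bottle, 60 mm diameter, 150 mm high. Not part of the job: leave it. Origin: centre of the underside.
- screwdriver: Screwdriver with red handle, about 200 mm long. Not part of the job: leave it. Origin: centre of the underside.
- mouse: Black round computer mouse, 62 mm, 34 mm high. Not part of the job: leave it. Origin: centre of the underside.

How it is judged:
On the way, in this order (a step that is already met when the one before it is completed fails the run):
1. before the boards: the brush lies in the tool tray, the backrest is up, and the hold-down bar is swung clear (x of brush in the frame of tool_tray between -0.1 and 0.1 m and y of brush in the frame of tool_tray between -0.038 and 0.038 m and z of brush in the frame of tool_tray below 0.0225 m and angle between the x axis of brush and the x axis of tool_tray, either way round below 0.4 rad and value of joint backrest above 1.7 rad and value of joint hold_bar above 0.75 rad), for 0.2 s.
2. every board is out of the rack and leans on the raised backrest, foot in the drip tray, component side outward, none overlapping (value of joint backrest above 1.7 rad and angle between card_1's own x axis and vertical between 0.94 and 1.42 rad and angle between each of card_1, card_2, card_3's own z axis and vertical below 0.66 rad and x of card_1 in the frame of stand between -0.031 and 0.02 m and y of card_1 in the frame of stand between -0.14 and 0.14 m and z of card_1 in the frame of stand between 0.014 and 0.0225 m and linear speed of each of card_1, card_2, card_3 below 0.03 m/s and angle between card_2's own x axis and vertical between 0.94 and 1.42 rad and x of card_2 in the frame of stand between -0.031 and 0.02 m and y of card_2 in the frame of stand between -0.14 and 0.14 m and z of card_2 in the frame of stand between 0.014 and 0.0225 m and angle between card_3's own x axis and vertical between 0.94 and 1.42 rad and x of card_3 in the frame of stand between -0.031 and 0.02 m and y of card_3 in the frame of stand between -0.14 and 0.14 m and z of card_3 in the frame of stand between 0.014 and 0.0225 m and distance between card_1 and card_2 above 0.074 m and distance between each of card_1, card_2 and card_3 above 0.074 m), for 0.3 s.
3. the fan is then turned on fully (knob past 1.25 rad) (value of joint fan_knob above 1.25 rad), for 0.2 s.
At the end, for the whole second after the job is handed in: Backrest past 1.7 rad; each board present leans on it at rest, foot on the drip tray floor, 9 to 36 deg from upright, component side outward, foot centres over 74 mm apart; fan knob past 1.25 rad; hold-down bar below 0.2 rad; brush at rest in the tool tray (origin inside the walls, lengthwise) (all of step 2 and value of joint fan_knob above 1.25 rad and value of joint hold_bar below 0.2 rad and x of brush in the frame of tool_tray between -0.1 and 0.1 m and y of brush in the frame of tool_tray between -0.038 and 0.038 m and z of brush in the frame of tool_tray below 0.0225 m and angle between the x axis of brush and the x axis of tool_tray, either way round below 0.4 rad and linear speed of brush below 0.03 m/s); the robot touches nothing.
It fails at once if another thing on the bench is pushed more than 3 cm (distance of any of multimeter, cassette, solder_reel, cleaner, screwdriver, mouse from where it was at the start of the episode above 0.03 m).
Of card_1, card_2, card_3 only 2 to 3 are there at a start; the rules pass over those that are not, and their reading is None.
At some moment in a run one of brush may be knocked a few centimetres aside while the robot is not near it.
Once in a run the grip may slacken for a moment while it holds something.
It also fails if it takes over 208 s, if anything falls off the work surface, if the arm or the gripper's body presses on something with over 40 N, if the wrist force passes 120 N, or if a joint passes its speed limit or range.

## Working session

There is one attempt and no reset: what is moved stays moved. The work goes in short steps, Python scripts to look and compute and a tool call to move; the robot and the scene stay as the last step left them, time stands still between calls to the robot, and variables do not carry over. Pictures are saved under pics/ and viewed, at most 14 in all, crops included, and the job is handed in when it is done.

Besides the shell and the picture viewer there is one more tool, called after "Call:" as a command line: name --argument value ..., lists and objects as JSON in quotes. move_arm: Moves the arm, as the interface text tells. Its arguments: {"type":"object","properties":{"moves":{"type":"array"},"newtons":{"type":"number"}},"required":["moves"]}

```bash
ls; mkdir -p pics; cat > h.py <<'E'
import numpy as np, cv2
from workcell import env
def cam(n):
    c=env.read_camera(n); R=cv2.Rodrigues(np.array(c["rvec"],float))[0]; c["R"]=R; c["t"]=np.array(c["tvec"],float).ravel(); c["K"]=np.array(c["camera_matrix"]); c["n"]=n; c["C"]=-R.T@c["t"]; return c
def ray(c,uv):
    K=c["K"]; x=(uv[0]-K[0,2])/K[0,0]; y=(uv[1]-K[1,2])/K[1,1]
    if c["n"]=="wrist":
        r=np.hypot(x,y); s=np.sin(r)/r if r>1e-9 else 1; d=np.array([x*s,y*s,np.cos(r)])
    else: d=np.array([x,y,1.])
    d=c["R"].T@d; return d/np.linalg.norm(d)
def onz(c,uv,z):
    d=ray(c,uv); return c["C"]+d*(z-c["C"][2])/d[2]
def tri(obs):
    A=0;b=0
    for c,uv in obs:
        d=ray(c,uv); P=np.eye(3)-np.outer(d,d); A=A+P; b=b+P@c["C"]
    return np.linalg.solve(A,b)
def save(c,f): cv2.imwrite(f"pics/{f}.png",c["pixels"][:,:,::-1])
def proj(c,p):
    q=c["R"]@np.array(p)+c["t"]
    if c["n"]=="wrist":
        th=np.arctan2(np.hypot(q[0],q[1]),q[2]); r=np.hypot(q[0],q[1])+1e-12; a=q[:2]/r*th
    else: a=q[:2]/q[2]
    return np.array([c["K"][0,0]*a[0]+c["K"][0,2],c["K"][1,1]*a[1]+c["K"][1,2]])
E
python3 - <<'E'
from h import *
import pickle
for n in["scene","top","wrist"]:
    c=cam(n); save(c,n+"0"); pickle.dump(c,open(n+"0.pkl","wb")); print(n,c["C"].round(3),c["K"][0,0],c["R"][2].round(2))
print(env.get_state())
E
```

```text
pics
scene [ 1.052 -0.895  0.863] 462.1288050089346 [-0.36  0.71 -0.61]
top [0.407 0.025 1.313] 469.5764824395196 [ 0.16 -0.02 -0.99]
wrist [0.171 0.553 0.372] 371.64829954431775 [ 0.26 -0.12 -0.96]
{'clock': 0.15, 'joint_pos': array([ 1.00137515e+00,  3.13842261e-01,  4.52329703e-02,  1.30360391e+00,
       -7.13139053e-06,  1.43120503e+00]), 'qvel': array([ 0.00050461, -0.00211817,  0.00245755, -0.00192311, -0.00141628,
       -0.00019353]), 'tau': array([ 2.30833444e-03, -4.81063700e+01,  2.98815536e+01,  1.38895444e-02,
       -1.42461522e-04,  6.42683048e-06]), 'tcp_pos': array([0.23941282, 0.52237289, 0.23860269]), 'orientation': array([-2.42572968e-04,  2.13264270e-01,  9.76994293e-01, -6.65620246e-04]), 'wrist_force': array([-0.29323178, -0.21681888, -0.17682626]), 'ft_torque': array([-0.00070953, -0.05540009,  0.00612451]), 'grip_force': 0.0, 'finger_gap': 0.08557403131891904}
```

View pics/scene0.png

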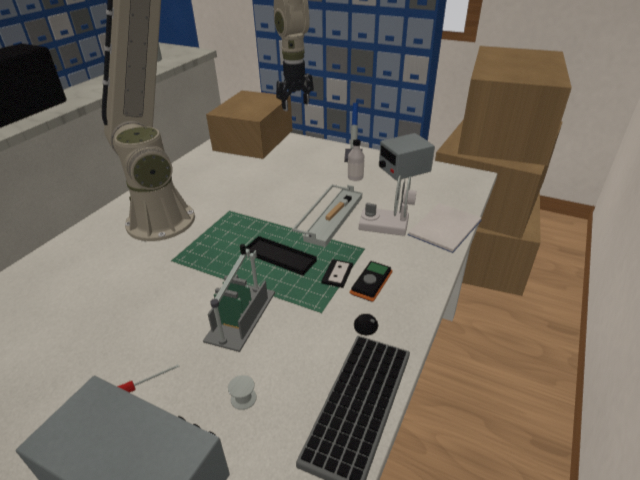

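View pics/top0.png

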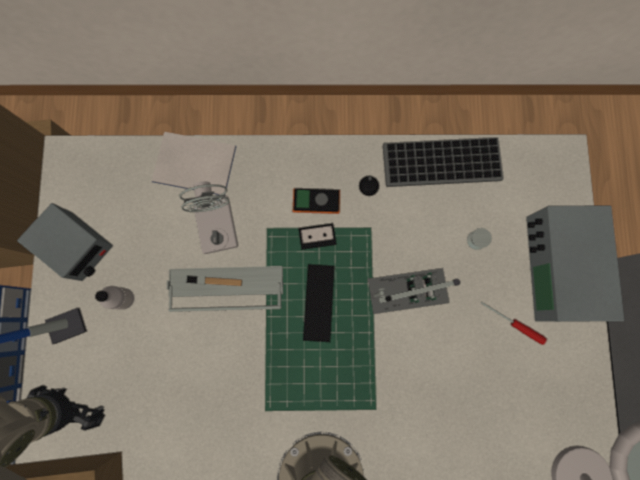

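The scene view shows the stand, fan and tool tray beyond the rack. The top view (up = +x, left = +y) shows:
- the stand at about (225,282), with the brush at (215,281) and the folded bar at y≈307
- the tool tray at (319,302)
- the rack at (410,290), with the bar peg at either (387,298) or (456,282)
- the fan knob at (217,238)

Next I'll zoom in on these.

```bash
python3 - <<'E'
from h import *
import pickle
T=pickle.load(open("top0.pkl","rb"));S=pickle.load(open("scene0.pkl","rb"))
a=cv2.resize(T["pixels"][225:345,360:480],(400,400),interpolation=2)
b=cv2.resize(S["pixels"][235:355,195:295],None,fx=4,fy=4,interpolation=2)[:400]
c=cv2.resize(T["pixels"][180:330,155:295],None,fx=4,fy=4,interpolation=2)
im=np.zeros((600,800,3),np.uint8); im[:400,:400]=a; im[:400,400:800]=b[:400,:400]
cv2.imwrite("pics/c1.png",im[:400,:,::-1]); cv2.imwrite("pics/c2.png",c[:,:,::-1])
for uv in[(387,298),(456,282),(319,302),(217,238),(170,290),(281,290)]: print(uv,onz(T,uv,0.0).round(3),onz(T,uv,.135).round(3))
E
```

```text
(387, 298) [ 0.466 -0.188  0.   ] [ 0.46  -0.166  0.135]
(456, 282) [ 0.509 -0.384  0.   ] [ 0.498 -0.342  0.135]
(319, 302) [0.456 0.001 0.   ] [0.451 0.004 0.135]
(217, 238) [0.639 0.288 0.   ] [0.615 0.261 0.135]
(170, 290) [0.493 0.415 0.   ] [0.485 0.374 0.135]
(281, 290) [0.491 0.107 0.   ] [0.482 0.098 0.135]
```

View pics/c1.png

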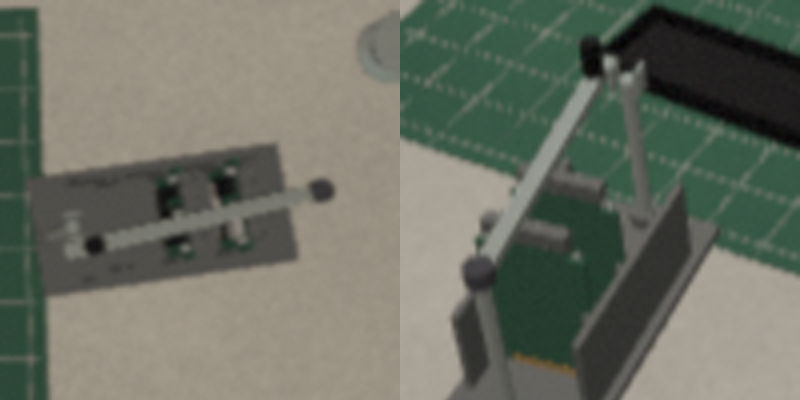

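View pics/c2.png

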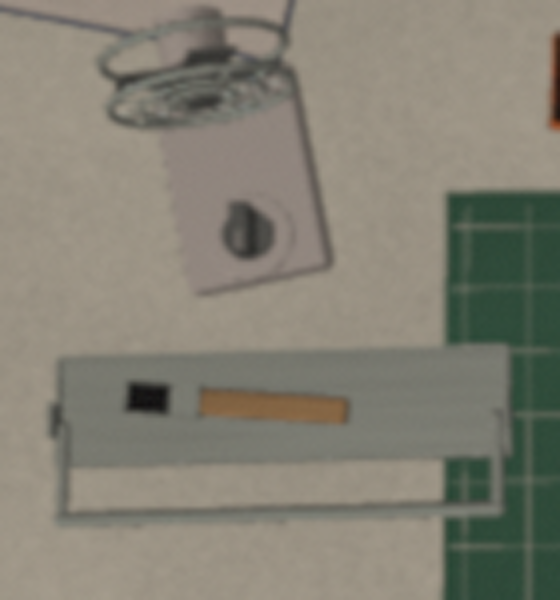

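The crops show two boards in the rack, at crop-1 x≈175 and x≈230. Component parts face left (+y), the pivot is at the right end and the peg at the left end. In crop 2 the brush lies with its bristles left (bristles at 147,398, wood to 348,410), the folded bar is at row ~512, and the knob is at (248,230). Next come rough positions and a wrist view over the stand.

```bash
python3 - <<'E'
from h import *
import pickle
from scipy.spatial.transform import Rotation as R
T=pickle.load(open("top0.pkl","rb"))
o=lambda n,u,v,z:print(n,onz(T,(u,v),z).round(4)[:2])
for p in[(60,358),(510,345),(511,455),(64,466)]: o("lip",155+p[0]/4,180+p[1]/4,.024)
for p in[(62,517),(500,508)]: o("bar",155+p[0]/4,180+p[1]/4,.03)
for p in[(126,397),(348,410)]: o("brush",155+p[0]/4,180+p[1]/4,.03)
o("knob",155+248/4,180+230/4,.074)
for p in[(198,294),(330,266)]: o("fanfoot",155+p[0]/4,180+p[1]/4,.03)
k=.3
for p in[(32,180),(275,145),(298,260),(50,295)]: o("rackfoot",360+p[0]*k,225+p[1]*k,.004)
o("peg",360+95*k,225+245*k,.16);o("piv",360+322*k,225+190*k,.14)
for p in[(170,215),(178,215),(218,210),(230,210)]: o("card",360+p[0]*k,225+p[1]*k,.125)
hsv=cv2.cvtColor(T["pixels"],cv2.COLOR_RGB2HSV); m=np.zeros((480,640),np.uint8); m[255:350,295:345]=(hsv[255:350,295:345,2]<45)*255
c=max(cv2.findContours(m,0,1)[0],key=cv2.contourArea); r=cv2.minAreaRect(c); print(r)
for p in cv2.boxPoints(r): o("tray",p[0],p[1],.02)
print(R.from_quat(np.roll(env.get_state()["orientation"],-1)).as_matrix().round(3))
E
```

```text
lip [0.5479 0.4097]
lip [0.5543 0.1015]
lip [0.4789 0.1006]
lip [0.4741 0.404 ]
bar [0.4397 0.4022]
bar [0.4429 0.1076]
brush [0.5202 0.3621]
brush [0.51   0.2113]
knob [0.6272 0.2734]
fanfoot [0.5906 0.3154]
fanfoot [0.6094 0.2253]
rackfoot [ 0.5188 -0.1406]
rackfoot [ 0.5466 -0.3468]
rackfoot [ 0.4502 -0.3609]
rackfoot [ 0.4234 -0.1529]
peg [ 0.4574 -0.1659]
piv [ 0.4979 -0.3419]
card [ 0.4811 -0.2295]
card [ 0.481  -0.2356]
card [ 0.4845 -0.2663]
card [ 0.4845 -0.2754]
((318.5194396972656, 302.6887512207031), (27.072175979614258, 76.16388702392578), 3.5763344764709473)
tray [0.3548 0.047 ]
tray [0.561  0.0329]
tray [ 0.5557 -0.0419]
tray [ 0.3495 -0.0259]
[[-0.909  0.417 -0.001]
 [ 0.417  0.909 -0.001]
 [ 0.    -0.001 -1.   ]]
```

Call:
move_arm --moves '[0.04,-0.03,0.02,0.12,0.06,0.08,-0.06,0.04,0.24,0.06,0.11,-0.09,0.06,0.36,0.06,0.13,-0.12,0.08,0.42,0.06,0.15,-0.15,0.1,0.42,0.06,0.17,-0.18,0.11,0.42,0.06,0.17,-0.21,0.11,0.42,0.06,0.17,-0.25,0.11,0.42,0.06,0.17,-0.25,0.11,0.42,0.06,0.17,-0.25,0.11,0.42,0.06]'

```text
clock: 0.98
tcp_pos: [0.41, 0.2701, 0.3498]
orientation: [0.0, 0.007, 1.0, -0.0]
wrist_force: [-0.3, 1.1, -0.0]
finger_gap: 0.0603
grip_force: 0.0
```

```bash
python3 - <<'E'
from h import *
import pickle
c=cam("wrist"); save(c,"w1"); pickle.dump(c,open("w1.pkl","wb")); print(c["C"],c["R"].round(2),env.get_state()["tcp_pos"])
for p in [(.5137,.255,.024),(.52,.36,.03),(.51,.21,.03),(.441,.25,.03),(.627,.273,.07)]: print(proj(c,p))
E
```

```text
[0.33463736 0.27045149 0.48314029] [[ 0.01  1.   -0.  ]
 [ 0.96 -0.01  0.29]
 [ 0.29 -0.01 -0.96]] [0.40984889 0.27164208 0.34951112]
[310.53276402 270.00418762]
[389.58865451 274.70478125]
[276.13825232 269.36084981]
[305.16103524 217.5845801 ]
[325.24550865 360.50737953]
```

View pics/w1.png

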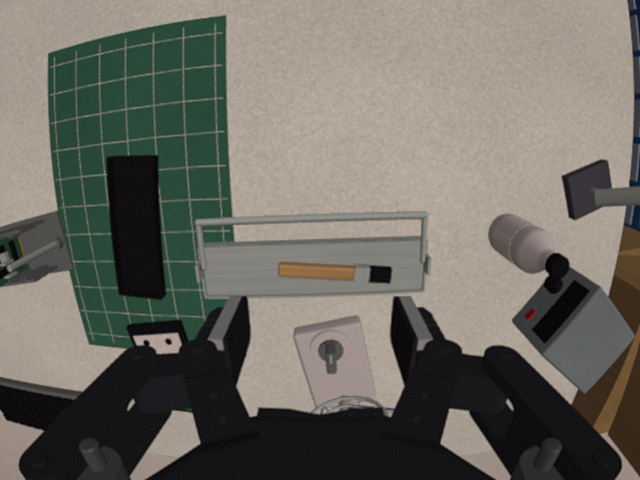

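The wrist view (right = +y, down = +x) shows:
- the bar from (198,220) to (427,214)
- the tray corners at (206,297) and (425,290)
- the brush from (279,268) to (391,274), with bristles to the right
- the knob at (330,352)
- the bottle at (520,240), clear of the stand

Next: turn 90° and go above the brush for a second viewpoint.

Call:
move_arm --moves '[0.01,0,-0.01,0.12,0.05,0.02,0,-0.02,0.24,0.05,0.03,0.005,-0.03,0.36,0.05,0.04,0.005,-0.04,0.48,0.05,0.05,0.01,-0.06,0.6,0.05,0.06,0.01,-0.08,0.72,0.05,0.07,0.01,-0.1,0.84,0.05,0.08,0.015,-0.11,0.96,0.05,0.09,0.015,-0.12,1.08,0.05,0.1,0.015,-0.13,1.2,0.05,0.105,0.015,-0.14,1.32,0.05,0.105,0.015,-0.15,1.44,0.05]'

```text
clock: 2.03
tcp_pos: [0.515, 0.2896, 0.1976]
orientation: [-0.0, -0.659, 0.752, 0.0]
wrist_force: [-0.3, 0.0, -0.5]
finger_gap: 0.0501
grip_force: 0.0
```

```bash
cat >> h.py <<'E'
def mask(c,lo,hi,roi=None):
    h=cv2.cvtColor(np.ascontiguousarray(c["pixels"]),cv2.COLOR_RGB2HSV); m=cv2.inRange(h,lo,hi)
    if roi: z=np.zeros_like(m); u0,v0,u1,v1=roi; z[v0:v1,u0:u1]=m[v0:v1,u0:u1]; m=z
    return m
def blobs(m,amin=30):
    return [(cv2.contourArea(k),cv2.minAreaRect(k)) for k in sorted(cv2.findContours(m,0,1)[0],key=cv2.contourArea,reverse=True)[:4] if cv2.contourArea(k)>amin]
E
python3 - <<'E'
from h import *
import pickle
c=cam("wrist"); save(c,"w2"); pickle.dump(c,open("w2.pkl","wb"))
w=pickle.load(open("w1.pkl","rb"))
print(w["pixels"][270,310],c["C"],env.get_state()["tcp_pos"],env.get_state()["joint_pos"].round(2))
for k in(w,c):
    p=proj(k,(.513,.26,.034)); r=130
    print(blobs(mask(k,(5,110,90),(20,255,255),(200,230,420,310) if k is w else None)))
E
```

```text
[146 106  69] [0.50445037 0.21500526 0.33098708] [0.51353486 0.28910394 0.19548626] [ 0.38  0.36  0.    1.22  0.   -1.07]
[(934.0, ((315.92413330078125, 270.7896728515625), (74.40080261230469, 13.799674987792969), 3.3664603233337402))]
[(2169.5, ((315.3319091796875, 189.47789001464844), (118.07122802734375, 20.022218704223633), 86.18592071533203)), (426.0, ((71.20447540283203, 34.611820220947266), (28.148624420166016, 76.363037109375), 42.709388732910156))]
```

View pics/w2.png

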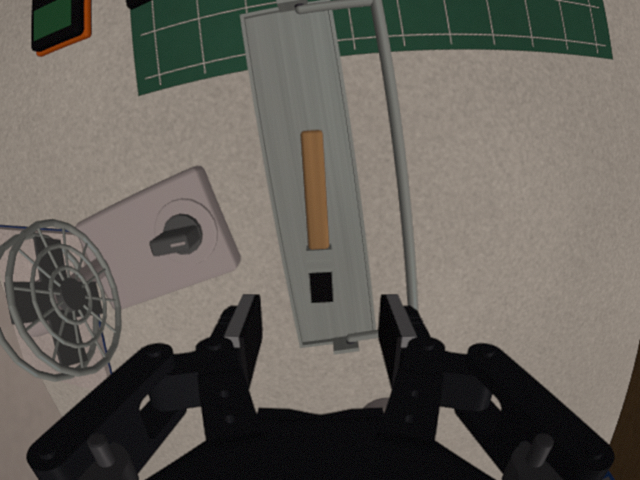

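The second view is clear. The brush wood runs from (312,131) to (318,248), with bristles to (322,301). The bar is at u≈380–415, and the knob is at (180,238) with its handle along the fan's x. Triangulating.

```bash
python3 - <<'E'
from h import *
import pickle
from scipy.spatial.transform import Rotation as R
a=pickle.load(open("w1.pkl","rb"));b=pickle.load(open("w2.pkl","rb"))
P=lambda n,u,v:print(n,tri([(a,u),(b,v)]).round(4))
P("wood0",(279,268.5),(312.5,131));P("wood1",(353.5,273),(318,248));P("bris",(391,274.5),(322,301))
P("lip back-right",(206,297),(245,14));P("lip back-left",(425,290),(303,345))
P("barR",(198,220),(377,3));P("knob",(330,349),(181,237))
for n,u,z in[("bar",(427,214),.03),("barR",(198,220),.03),("wood0",(279,268.5),.034),("bris",(391,274.5),.034),("lipb",(206,297),.024),("lipbl",(425,290),.024)]: print("w1",n,onz(a,u,z).round(4))
for n,u,z in[("lipR",(245,14),.024),("lipL",(303,345),.024),("wood0",(312.5,131),.034),("bris",(322,301),.034),("barmid",(403,190),.03),("foot1",(203,168),.03),("foot2",(240,262),.03)]: print("w2",n,onz(b,u,z).round(4))
E
```

```text
wood0 [0.5099 0.2135 0.0272]
wood1 [0.5186 0.3123 0.0253]
bris [0.5218 0.363  0.0256]
lip back-right [0.5506 0.1079 0.0315]
lip back-left [0.5482 0.4138 0.019 ]
barR [0.4424 0.1088 0.0243]
knob [0.6323 0.2817 0.0372]
w1 bar [0.4376 0.406  0.03  ]
w1 barR [0.4411 0.1099 0.03  ]
w1 wood0 [0.5073 0.2144 0.034 ]
w1 bris [0.5181 0.3611 0.034 ]
w1 lipb [0.554  0.1061 0.024 ]
w1 lipbl [0.547  0.4132 0.024 ]
w2 lipR [0.5518 0.1043 0.024 ]
w2 lipL [0.5466 0.4094 0.024 ]
w2 wood0 [0.5098 0.2135 0.034 ]
w2 bris [0.5215 0.3592 0.034 ]
w2 barmid [0.4418 0.2705 0.03  ]
w2 foot1 [0.6044 0.2291 0.03  ]
w2 foot2 [0.588  0.3149 0.03  ]
```

Call:
move_arm --moves '[0,-0.001,-0.04,0.055,0.034,0,-0.001,-0.08,0.055,0.034,0,-0.001,-0.12,0.055,0.034,0,-0.001,-0.145,0.055,0.034,0,-0.001,-0.16,0.055,0.034,0,-0.001,-0.168,0.055,0.034,0,-0.001,-0.168,0.055,0.034,0,-0.001,-0.168,0.055,0.01,0,-0.001,-0.168,0.055,0.01,0,-0.001,-0.168,0.055,0.01,0,-0.001,-0.168,0.055,0.01,0,-0.001,-0.168,0.055,0.01]' --newtons 40

```text
clock: 3.08
tcp_pos: [0.5154, 0.287, 0.0324]
orientation: [0.001, -0.676, 0.737, -0.0]
wrist_force: [-0.2, -0.2, 2.1]
finger_gap: 0.0168
grip_force: 43.4
```

```bash
python3 - <<'E'
from h import *
import pickle
a=pickle.load(open("w1.pkl","rb"))
m=mask(a,(0,0,0),(179,255,45),(80,135,180,310)); print(blobs(m))
k=max(cv2.findContours(m,0,1)[0],key=cv2.contourArea); q=cv2.approxPolyDP(k,6,True)[:,0]; 
for p in q: print(p,onz(a,p,.02).round(4))
print(env.get_state()["tcp_pos"],env.get_state()["finger_gap"])
E
```

```text
[(6831.5, ((135.5932159423828, 227.46377563476562), (145.78187561035156, 51.56805419921875), 86.50536346435547))]
[107 157] [ 0.3489 -0.0257  0.02  ]
[119 294] [ 0.5553 -0.0411  0.02  ]
[160 299] [0.5611 0.0305 0.02  ]
[157 155] [0.3532 0.0547 0.02  ]
[0.51535054 0.28701421 0.03242622] 0.016786310188045075
```

Call:
move_arm --moves '[0,0,0.03,0,0.01,0,0,0.07,0,0.01,0,0,0.11,0,0.01,-0.01,-0.03,0.11,-0.12,0.01,-0.02,-0.06,0.11,-0.24,0.01,-0.02,-0.09,0.11,-0.36,0.01,-0.03,-0.12,0.11,-0.48,0.01,-0.03,-0.15,0.11,-0.6,0.01,-0.04,-0.18,0.11,-0.72,0.01,-0.04,-0.21,0.11,-0.84,0.01,-0.05,-0.24,0.11,-0.96,0.01,-0.06,-0.284,0.11,-1.08,0.01]'

```text
clock: 4.08
tcp_pos: [0.4552, 0.0055, 0.1419]
orientation: [0.001, -0.199, 0.98, 0.0]
wrist_force: [1.1, -0.3, -1.0]
finger_gap: 0.0166
grip_force: 43.0
```

Call:
move_arm --moves '[0,0,-0.02,-0.12,0.01,0,0,-0.04,-0.24,0.01,0,0,-0.07,-0.36,0.01,0,0,-0.09,-0.475,0.01,0,0,-0.105,-0.475,0.01,0,0,-0.116,-0.475,0.01,0,0,-0.122,-0.475,0.01,0,0,-0.122,-0.475,0.01,0,0,-0.122,-0.475,0.032,0,0,-0.122,-0.475,0.032,0,0,-0.122,-0.475,0.032,0,0,-0.09,-0.475,0.032]'

```text
clock: 5.08
tcp_pos: [0.452, 0.0066, 0.0482]
orientation: [-0.004, 0.035, 0.999, 0.001]
wrist_force: [-0.6, -0.1, -1.1]
finger_gap: 0.0322
grip_force: 0.0
```

Call:
move_arm --moves '[0,0,0.04,0,0.03,0,0.02,0.08,0.12,0.03,0,0.04,0.1,0.24,0.03,0,0.07,0.1,0.36,0.03,-0.005,0.1,0.1,0.48,0.03,-0.005,0.13,0.1,0.6,0.03,-0.01,0.16,0.1,0.72,0.03,-0.01,0.19,0.1,0.84,0.03,-0.014,0.22,0.1,0.96,0.03,-0.014,0.25,0.1,1.08,0.03,-0.014,0.255,0.1,1.2,0.03,-0.014,0.255,0.1,1.32,0.03]'

```text
clock: 6.08
tcp_pos: [0.4414, 0.2635, 0.1521]
orientation: [0.001, -0.589, 0.808, -0.0]
wrist_force: [-0.6, -0.1, 0.2]
finger_gap: 0.0301
grip_force: 0.0
```

Call:
move_arm --moves '[0,0,-0.02,0.12,0.03,0,0,-0.04,0.24,0.03,0,0,-0.07,0.33,0.03,0,0,-0.1,0.33,0.03,0,0,-0.119,0.33,0.03,0,0,-0.119,0.33,0.03,0,0,-0.119,0.33,0.004,0,0,-0.119,0.33,0.004,0,0,-0.119,0.33,0.004,0,0,-0.119,0.33,0.004,0,0,-0.119,0.33,0.004]' --newtons 25

```text
clock: 7.0
tcp_pos: [0.4426, 0.2614, 0.0336]
orientation: [-0.001, 0.71, -0.704, 0.001]
wrist_force: [1.5, -1.6, -2.0]
finger_gap: 0.0089
grip_force: 26.5
```

```bash
python3 - <<'E'
from h import *
c=cam("top"); print([(a,onz(c,r[0],.02).round(3)[:2],r) for a,r in blobs(mask(c,(5,110,90),(20,255,255),(290,250,350,350)),15)])
s=env.get_state(); print(s["tcp_pos"],s["finger_gap"],s["wrist_force"],s["joint_pos"].round(2))
E
```

```text
[(203.5, array([0.427, 0.009]), ((316.5013732910156, 312.4737548828125), (6.727530479431152, 35.2669792175293), 3.012787342071533))]
[0.44265895 0.26139826 0.03350127] 0.00860292821059849 [ 1.34420151 -0.53693099  1.47115277] [ 0.38  0.35 -0.44  0.77 -0.   -1.2 ]
```

Call:
move_arm --moves '[0.001,0,0.012,0,0.004,0.005,0,0.024,0,0.004,0.011,0,0.035,0,0.004,0.019,0,0.044,0,0.004,0.028,0,0.052,0,0.004,0.039,0,0.058,0,0.004,0.051,0,0.061,0,0.004,0.064,0,0.062,0,0.004,0.073,0,0.061,0,0.004,0.079,0,0.06,0,0.004,0.079,0,0.06,0,0.004]'

```text
clock: 7.97
tcp_pos: [0.5226, 0.2627, 0.0939]
orientation: [-0.003, 0.711, -0.704, -0.0]
wrist_force: [1.9, 4.6, 6.1]
finger_gap: 0.0085
grip_force: 33.0
```

Call:
move_arm --moves '[0,0,0,0,0.03,0,0,0,0,0.03,0,0,0,0,0.03,-0.005,-0.02,0.04,0,0.03,-0.01,-0.05,0.08,-0.12,0.03,-0.02,-0.08,0.12,-0.24,0.03,-0.03,-0.12,0.16,-0.36,0.03,-0.04,-0.16,0.17,-0.48,0.03,-0.05,-0.2,0.17,-0.6,0.03,-0.07,-0.24,0.17,-0.72,0.03,-0.1,-0.28,0.17,-0.84,0.03,-0.12,-0.32,0.17,-0.96,0.03]'

```text
clock: 8.97
tcp_pos: [0.42, -0.0215, 0.2617]
orientation: [-0.0, -0.303, 0.953, -0.0]
wrist_force: [-0.3, -0.9, 0.4]
finger_gap: 0.0297
grip_force: 0.0
```

```bash
python3 - <<'E'
from h import *
import pickle
t=cam("top"); s=cam("scene"); pickle.dump((t,s),open("ts1.pkl","wb"))
a=cv2.resize(t["pixels"][230:330,150:300],None,fx=4,fy=4); b=cv2.resize(s["pixels"][160:260,270:420],None,fx=4,fy=4,interpolation=2)
cv2.imwrite("pics/c3.png",np.vstack([a[:300],b[:300]])[:,:,::-1]); print(env.get_state()["tcp_pos"],env.get_state()["joint_pos"].round(2))
E
```

```text
[ 0.41857295 -0.02418375  0.26154232] [-0.25  0.01 -0.27  1.3  -0.   -0.86]
```

View pics/c3.png

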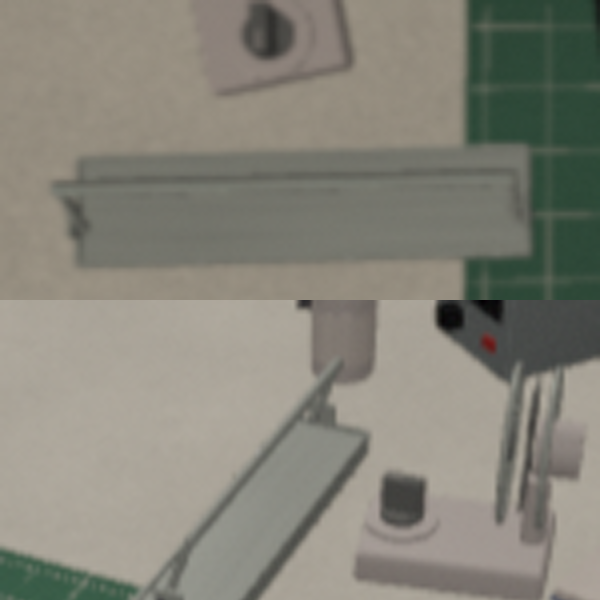

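The backrest is up on its stop: the bar in the top view now lies over the tray. Next is the rack.

Call:
move_arm --moves '[0.02,-0.03,0,-0.12,0.03,0.03,-0.06,0,-0.24,0.03,0.04,-0.08,0,-0.36,0.03,0.05,-0.1,0,-0.48,0.03,0.057,-0.104,0,-0.48,0.03,0.057,-0.104,0,-0.48,0.03,0.057,-0.104,0,-0.48,0.03]'

```text
clock: 9.65
tcp_pos: [0.4782, -0.1232, 0.2609]
orientation: [-0.001, -0.071, 0.997, 0.001]
wrist_force: [-1.0, 0.3, -0.8]
finger_gap: 0.0297
grip_force: 0.0
```

```bash
python3 - <<'E'
from h import *
import pickle
c=cam("wrist"); save(c,"w3"); pickle.dump(c,open("w3.pkl","wb")); s=env.get_state(); print(s["tcp_pos"],s["orientation"].round(3))
for p in[(.457,-.166,.165),(.498,-.342,.14)]: print(proj(c,p))
E
```

```text
[ 0.4779363  -0.12285122  0.26111499] [-0.001 -0.072  0.997  0.001]
[259.04293787 209.63365143]
[ 61.3528055  226.60722833]
```

View pics/w3.png

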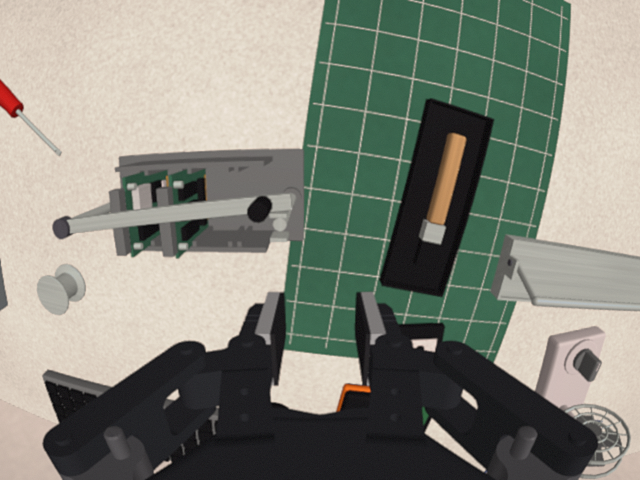

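The peg shows at (260,208) and the pivot at (62,228), both as predicted. The boards' pullers are at (143,195) and (167,210). The brush is in the tray at (445,180). Next: grip the peg from above, turned and held high to stay off the post's fork.

Call:
move_arm --moves '[-0.007,-0.014,0,0.12,0.03,-0.014,-0.028,0,0.24,0.03,-0.021,-0.043,-0.02,0.36,0.03,-0.021,-0.043,-0.05,0.48,0.03,-0.021,-0.043,-0.08,0.55,0.03,-0.021,-0.043,-0.098,0.55,0.03,-0.021,-0.043,-0.098,0.55,0.03,-0.021,-0.043,-0.098,0.55,0.006,-0.021,-0.043,-0.098,0.55,0.006,-0.021,-0.043,-0.098,0.55,0.006,-0.021,-0.043,-0.098,0.55,0.006]' --newtons 30

```text
clock: 10.62
tcp_pos: [0.4581, -0.1672, 0.1644]
orientation: [0.0, -0.339, 0.941, -0.001]
wrist_force: [1.3, -2.8, -6.4]
finger_gap: 0.0118
grip_force: 29.6
```

Call:
move_arm --moves '[-0.0216,-0.0065,0,0,0.006,-0.043,-0.0158,0,0,0.006,-0.063,-0.028,0,0,0.006,-0.0813,-0.0426,0,0,0.006,-0.0975,-0.0594,0,0,0.006,-0.1114,-0.0782,0,0,0.006,-0.1227,-0.0987,0,0,0.006,-0.1313,-0.1205,0,0,0.006,-0.1366,-0.1414,0,0,0.006,-0.1366,-0.1414,0,0,0.006,-0.1366,-0.1414,0,0,0.006]'

```text
clock: 11.53
tcp_pos: [0.3238, -0.3111, 0.1653]
orientation: [0.003, -0.338, 0.941, -0.003]
wrist_force: [8.2, -2.5, -5.4]
finger_gap: 0.0117
grip_force: 29.8
```

Call:
move_arm --moves '[0,0,0,0,0.03,0,0,0,0,0.03,0,0,0,0,0.03,0,0,0.035,0,0.03,0,0,0.07,-0.12,0.03,0.02,0.01,0.09,-0.24,0.03,0.04,0.03,0.1,-0.36,0.03,0.07,0.05,0.1,-0.48,0.03,0.1,0.06,0.1,-0.55,0.03,0.13,0.06,0.1,-0.55,0.03,0.13,0.06,0.1,-0.55,0.03,0.13,0.06,0.1,-0.55,0.03]'

```text
clock: 12.53
tcp_pos: [0.4518, -0.2477, 0.2634]
orientation: [-0.0, -0.072, 0.997, 0.0]
wrist_force: [-1.0, -0.6, -0.7]
finger_gap: 0.0302
grip_force: 0.0
```

```bash
python3 - <<'E'
from h import *
import pickle
c=cam("wrist"); save(c,"w4"); pickle.dump(c,open("w4.pkl","wb")); t=cam("top"); pickle.dump(t,open("t4.pkl","wb")); s=env.get_state(); print(s["tcp_pos"],s["orientation"].round(3))
for p in[(.481,-.235,.128),(.4845,-.272,.128)]: print(proj(c,p))
cv2.imwrite("pics/w4c.png",cv2.resize(c["pixels"][80:330,150:470],None,fx=2.4,fy=2.4,interpolation=2)[:,:,::-1])
E
```

```text
[ 0.45024999 -0.24801818  0.26353978] [-0.    -0.07   0.998  0.   ]
[331.60934504 271.73947426]
[283.85579267 269.4747554 ]
```

View pics/w4c.png

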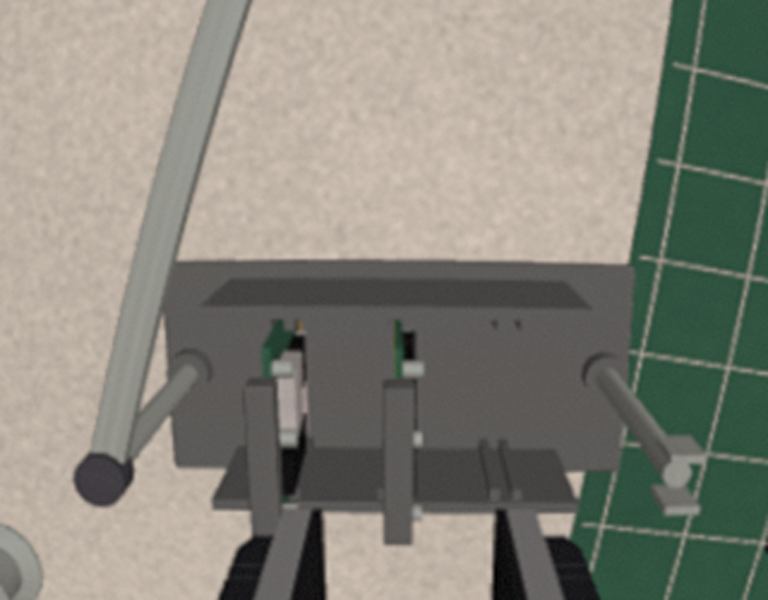

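The hold-down bar is swung well clear. The two puller bars in the crop are at (264,458) and (398,462), both upright in the image.

```bash
python3 - <<'E'
from h import *
import pickle
c=pickle.load(open("w4.pkl","rb"));a=pickle.load(open("w3.pkl","rb"))
f=lambda u,v:(150+u/2.4,80+v/2.4)
g=cv2.cvtColor(c["pixels"],cv2.COLOR_RGB2GRAY)
for n,L,R_,t,b,w in[("A",247,278,382,535,(121,222)),("B",384,412,382,543,(166,221))]:
    p=f((L+R_)/2,(t+b)/2); print(n,p,onz(c,p,.128).round(4),tri([(c,p),(a,w)]).round(4),"ends",onz(c,f((L+R_)/2,t),.128).round(4),onz(c,f((L+R_)/2,b),.128).round(4))
    print(g[260,int(f(L,0)[0])-4:int(f(R_,0)[0])+6])
# rack axes: floor plate corners
for p in[(168,262),(632,265),(612,470),(178,465)]: print(onz(c,f(*p),.004).round(4))
print(onz(c,f(102,480),.14).round(4))
E
```

```text
A (259.375, 271.0416666666667) [ 0.4887 -0.291   0.128 ] [ 0.4936 -0.2924  0.1168] ends [ 0.4627 -0.2934  0.128 ] [ 0.5165 -0.2887  0.128 ]
[ 90  91  90  87  81  87  92  92  91  90  88  91  90  91  92  93  85  78
 109 139 145 144 145]
B (315.83333333333337, 272.70833333333337) [ 0.4835 -0.247   0.128 ] [ 0.4857 -0.2468  0.1226] ends [ 0.4566 -0.2508  0.128 ] [ 0.5125 -0.243   0.128 ]
[ 89  88  88  82  83  91  93  91  90  91  92  90  93  91  90  95 113 129
 135 125  96]
[ 0.4517 -0.3586  0.004 ]
[ 0.4231 -0.1498  0.004 ]
[ 0.5223 -0.1385  0.004 ]
[ 0.55   -0.3469  0.004 ]
[ 0.4997 -0.3419  0.14  ]
```

Call:
move_arm --moves '[0.035,0,-0.03,0,0.03,0.035,0,-0.07,0,0.03,0.035,0,-0.11,0,0.03,0.035,0,-0.135,0,0.03,0.035,0,-0.15,0,0.03,0.035,0,-0.15,0,0.03,0.035,0,-0.15,0,0.004,0.035,0,-0.15,0,0.004,0.035,0,-0.15,0,0.004,0.035,0,-0.15,0,0.004,0.035,0,-0.15,0,0.004]' --newtons 60

```text
clock: 13.55
tcp_pos: [0.4867, -0.2491, 0.115]
orientation: [0.001, -0.07, 0.998, -0.001]
wrist_force: [-0.6, 0.2, 4.1]
finger_gap: 0.0085
grip_force: 60.6
```

Call:
move_arm --moves '[0,0,0.015,0,0.004,0,0,0.035,0,0.004,0,0,0.055,0,0.004,0,0,0.075,0,0.004,0,0,0.1,0,0.004,0,0,0.13,0,0.004,0,0,0.16,0,0.004,0,0,0.16,0,0.004,0,0,0.16,0,0.004]'

```text
clock: 14.3
tcp_pos: [0.4871, -0.2492, 0.2761]
orientation: [0.002, -0.07, 0.998, -0.002]
wrist_force: [-0.1, -0.7, -1.1]
finger_gap: 0.0087
grip_force: 60.1
```

Call:
move_arm --moves '[0,0.03,0,0.12,0.004,0,0.07,0,0.24,0.004,0,0.11,0,0.36,0.004,0,0.15,0,0.48,0.004,0,0.19,0,0.6,0.004,0,0.23,0,0.72,0.004,0,0.27,0,0.84,0.004,0,0.31,0,0.96,0.004,0,0.35,0,1.08,0.004,0,0.39,0,1.2,0.004,0,0.43,0,1.32,0.004,0,0.46,0,1.44,0.004]'

```text
clock: 15.3
tcp_pos: [0.4847, 0.2144, 0.2722]
orientation: [0.001, 0.713, -0.701, -0.001]
wrist_force: [0.7, -0.1, -2.0]
finger_gap: 0.0091
grip_force: 60.1
```

Call:
move_arm --moves '[0.003,0.03,0,0,0.004,0.006,0.07,0,0,0.004,0.006,0.1,0,0,0.004,0.006,0.106,0,0,0.004,0.006,0.106,0,0,0.004,0.006,0.106,0,0,0.004,0.006,0.106,0,0,0.004]'

```text
clock: 15.88
tcp_pos: [0.4916, 0.3163, 0.2729]
orientation: [0.001, 0.71, -0.704, -0.0]
wrist_force: [0.2, -1.1, -1.5]
finger_gap: 0.0085
grip_force: 60.1
```

```bash
python3 - <<'E'
from h import *
import pickle
c=cam("wrist"); save(c,"w5"); pickle.dump(c,open("w5.pkl","wb")); t=cam("top");save(t,"t5"); s=env.get_state(); print(s["tcp_pos"],s["orientation"].round(3),s["finger_gap"],s["joint_pos"].round(2))
E
```

```text
[0.4920289  0.31607591 0.27351012] [ 0.     0.71  -0.704  0.   ] 0.008772095130182522 [ 0.43  0.33  0.15  1.39 -0.   -1.14]
```

View pics/w5.png

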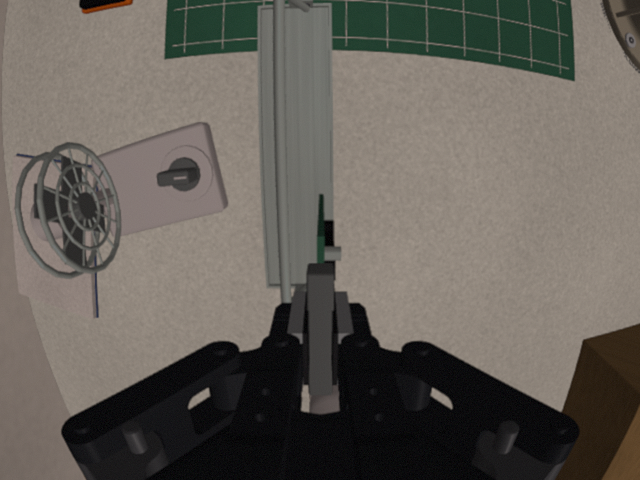

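Call:
move_arm --moves '[0,0,-0.03,0,0.004,0,0,-0.07,0,0.004,0,0,-0.11,0,0.004,0,0,-0.13,0,0.004,0,0,-0.14,0,0.004,0,0,-0.146,0,0.004,0,0,-0.146,0,0.004,0,0,-0.146,0,0.004]'

```text
clock: 16.65
tcp_pos: [0.4931, 0.3176, 0.1291]
orientation: [-0.001, 0.71, -0.704, 0.0]
wrist_force: [0.4, 1.0, -1.3]
finger_gap: 0.0088
grip_force: 60.0
```

Call:
move_arm --moves '[0,0,-0.001,0,0.004,0,0,-0.002,0,0.004,0,0,-0.003,0,0.004,0,0,-0.004,0,0.004,0,0,-0.004,0,0.004]'

```text
clock: 17.07
tcp_pos: [0.4928, 0.3179, 0.125]
orientation: [-0.001, 0.71, -0.704, 0.001]
wrist_force: [-0.5, -1.0, 4.1]
finger_gap: 0.0088
grip_force: 60.8
```

Call:
move_arm --moves '[0,0,-0.001,0,0.004,0,0,-0.001,0,0.018,0,0,-0.001,0,0.018,0,0,-0.001,0,0.018,0.005,0,-0.001,0,0.018,0.01,0,-0.001,0,0.018,0.015,0,-0.001,0,0.018,0.02,0,-0.001,0,0.018,0.025,0,-0.001,0,0.018,0.03,0,-0.001,0,0.018,0.034,0,-0.001,0,0.018,0.036,0,-0.001,0,0.018]'

```text
clock: 18.07
tcp_pos: [0.5288, 0.3175, 0.1224]
orientation: [-0.0, 0.71, -0.704, 0.0]
wrist_force: [0.4, -0.1, 0.5]
finger_gap: 0.018
grip_force: 0.1
```

Call:
move_arm --moves '[0,0,0,0,0.018,0,0,0,0,0.032,0,0,0,0,0.032,0,0,0.01,0,0.032,0,0,0.03,0,0.032,0,0,0.06,0,0.032,0,0,0.1,0,0.032,-0.02,-0.02,0.14,0,0.032,-0.04,-0.06,0.16,0,0.032,-0.06,-0.1,0.16,0,0.032,-0.06,-0.12,0.16,0,0.032,-0.06,-0.12,0.16,0,0.032]'

```text
clock: 19.07
tcp_pos: [0.4662, 0.1937, 0.2852]
orientation: [-0.0, 0.709, -0.705, 0.001]
wrist_force: [0.7, 0.3, -0.5]
finger_gap: 0.0321
grip_force: 0.0
```

```bash
python3 - <<'E'
from h import *
import pickle
c=cam("wrist"); pickle.dump(c,open("w6.pkl","wb")); s=cam("scene"); t=cam("top")
a=c["pixels"][100:420,100:500]; b=cv2.resize(s["pixels"][160:260,290:390],(400,400),interpolation=2); d=cv2.resize(t["pixels"][220:320,155:255],(400,320),interpolation=2)
im=np.zeros((400,800,3),np.uint8); im[:320,:400]=a; im[:400,400:]=b
cv2.imwrite("pics/c6.png",im[:,:,::-1]); st=env.get_state(); print(st["tcp_pos"],st["orientation"])
E
```

```text
[0.46807482 0.19751045 0.28350072] [-8.47560178e-04  7.10108565e-01 -7.04091637e-01  2.72998734e-04]
```

View pics/c6.png

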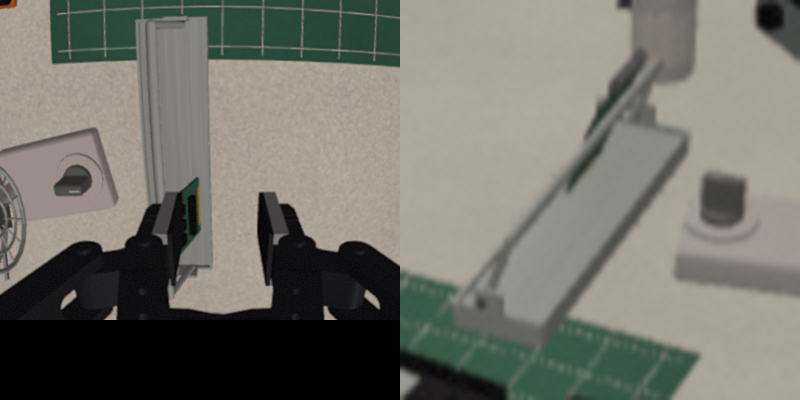

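Board 1 leans on the bar with its component side outward. Fetching board 2.

Call:
move_arm --moves '[0,-0.04,0,-0.12,0.03,0,-0.08,0,-0.24,0.03,0,-0.12,0,-0.36,0.03,0,-0.16,0,-0.48,0.03,0,-0.2,0,-0.6,0.03,0,-0.24,0,-0.72,0.03,0,-0.28,0,-0.84,0.03,0,-0.32,0,-0.96,0.03,0.01,-0.36,0,-1.08,0.03,0.015,-0.4,0,-1.2,0.03,0.02,-0.44,0,-1.32,0.03,0.024,-0.475,0,-1.445,0.03]'

```text
clock: 20.22
tcp_pos: [0.4932, -0.2794, 0.2819]
orientation: [-0.0, -0.065, 0.998, 0.0]
wrist_force: [0.7, 0.5, -0.4]
finger_gap: 0.0301
grip_force: 0.0
```

Call:
move_arm --moves '[0,-0.013,0,0,0.03,0,-0.013,0,0,0.03,0,-0.013,0,0,0.03,0,-0.013,0,0,0.03]'

```text
clock: 20.55
tcp_pos: [0.4923, -0.2889, 0.2822]
orientation: [-0.0, -0.069, 0.998, 0.001]
wrist_force: [-0.2, -0.2, -0.5]
finger_gap: 0.03
grip_force: 0.0
```

```bash
python3 - <<'E'
from h import *
c=cam("wrist"); st=env.get_state(); print(st["tcp_pos"],st["orientation"]); 
cv2.imwrite("pics/w7.png",c["pixels"][150:400,150:500,::-1])
for p in[(.491,-.2925,.128),(.465,-.296,.128),(.517,-.289,.128)]: print(proj(c,p)-[150,150])
E
```

```text
[ 0.49226123 -0.28864052  0.28252637] [-1.34112579e-04 -6.89962785e-02  9.97616808e-01  4.46841450e-04]
[166.36528414  75.17183036]
[166.42795959  42.72440986]
[166.32229163 106.23488468]
```

View pics/w7.png

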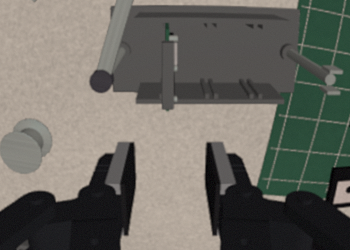

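The puller is at (167,77) in the crop, about 1 mm from the prediction.

Call:
move_arm --moves '[0,-0.003,-0.04,0,0.03,0,-0.003,-0.08,0,0.03,0,-0.003,-0.12,0,0.03,0,-0.003,-0.15,0,0.03,0,-0.003,-0.168,0,0.03,0,-0.003,-0.168,0,0.03,0,-0.003,-0.168,0,0.03,0,-0.003,-0.168,0,0.004,0,-0.003,-0.168,0,0.004,0,-0.003,-0.168,0,0.004,0,-0.003,-0.168,0,0.004,0,-0.003,-0.168,0,0.004]'

```text
clock: 21.6
tcp_pos: [0.4934, -0.294, 0.117]
orientation: [0.002, -0.068, 0.998, -0.001]
wrist_force: [0.5, 1.8, 7.1]
finger_gap: 0.0082
grip_force: 60.1
```

Call:
move_arm --moves '[0,0,0.015,0,0.004,0,0,0.035,0,0.004,0,0,0.055,0,0.004,0,0,0.075,0,0.004,0,0,0.1,0,0.004,0,0,0.13,0,0.004,0,0,0.16,0,0.004,0,0,0.16,0,0.004,0,0,0.16,0,0.004]'

```text
clock: 22.35
tcp_pos: [0.493, -0.2944, 0.2774]
orientation: [0.002, -0.067, 0.998, -0.002]
wrist_force: [-0.0, 0.2, -1.9]
finger_gap: 0.0088
grip_force: 59.0
```

Call:
move_arm --moves '[0,0.03,0,0.12,0.004,0,0.07,0,0.24,0.004,0,0.11,0,0.36,0.004,0,0.15,0,0.48,0.004,0,0.19,0,0.6,0.004,0,0.23,0,0.72,0.004,0,0.27,0,0.84,0.004,0,0.31,0,0.96,0.004,0,0.35,0,1.08,0.004,0,0.39,0,1.2,0.004,0,0.43,0,1.32,0.004,0,0.46,0,1.44,0.004]'

```text
clock: 23.35
tcp_pos: [0.4907, 0.1693, 0.2733]
orientation: [0.001, 0.711, -0.703, -0.001]
wrist_force: [0.9, 0.7, -1.5]
finger_gap: 0.0084
grip_force: 59.0
```

Call:
move_arm --moves '[0,0.025,0,0,0.004,0,0.031,0,0,0.004,0,0.031,0,0,0.004,0,0.031,0,0,0.004,0,0.031,0,0,0.004]'

```text
clock: 23.77
tcp_pos: [0.4917, 0.1964, 0.274]
orientation: [0.001, 0.708, -0.706, -0.0]
wrist_force: [0.7, -0.0, -1.4]
finger_gap: 0.0085
grip_force: 59.0
```

```bash
python3 - <<'E'
from h import *
s=env.get_state(); print(s["tcp_pos"],s["orientation"].round(3),s["finger_gap"],s["joint_pos"].round(2))
t=cam("top"); cv2.imwrite("pics/x.png",t["pixels"][:,:,::-1])
m=mask(t,(40,80,20),(90,255,120),(150,220,262,320)); print([(a,onz(t,r[0],.1).round(3)) for a,r in blobs(m,8)])
E
```

```text
[0.4917331  0.19642021 0.27396615] [ 0.001  0.708 -0.706 -0.   ] 0.008502207640055498 [ 0.23  0.22  0.    1.36 -0.   -1.35]
[]
```

Call:
move_arm --moves '[0.001,0,-0.03,0,0.004,0.001,0,-0.07,0,0.004,0.001,0,-0.11,0,0.004,0.001,0,-0.13,0,0.004,0.001,0,-0.14,0,0.004,0.001,0,-0.142,0,0.004,0.001,0,-0.144,0,0.004,0.001,0,-0.146,0,0.004,0.001,0,-0.147,0,0.004,0.001,0,-0.147,0,0.004]'

```text
clock: 24.65
tcp_pos: [0.4939, 0.1977, 0.1288]
orientation: [-0.001, 0.709, -0.706, 0.001]
wrist_force: [-0.4, 0.3, -0.3]
finger_gap: 0.0085
grip_force: 59.0
```

Call:
move_arm --moves '[0,0,-0.001,0,0.004,0,0,-0.002,0,0.004,0,0,-0.003,0,0.004,0,0,-0.003,0,0.004]'

```text
clock: 24.98
tcp_pos: [0.4946, 0.1977, 0.127]
orientation: [-0.002, 0.709, -0.706, 0.001]
wrist_force: [-1.1, -1.9, 9.6]
finger_gap: 0.0087
grip_force: 60.5
```

Contact. Release and lean it back as before.

Call:
move_arm --moves '[0,0,0,0,0.004,0,0,0,0,0.018,0,0,0,0,0.018,0,0,0,0,0.018,0.005,0,-0.001,0,0.018,0.01,0,-0.001,0,0.018,0.015,0,-0.002,0,0.018,0.02,0,-0.002,0,0.018,0.025,0,-0.002,0,0.018,0.03,0,-0.002,0,0.018,0.034,0,-0.002,0,0.018,0.036,0,-0.002,0,0.018]'

```text
clock: 25.98
tcp_pos: [0.5298, 0.1975, 0.1224]
orientation: [-0.0, 0.709, -0.706, 0.0]
wrist_force: [0.7, -0.3, -0.5]
finger_gap: 0.0178
grip_force: 0.1
```

Call:
move_arm --moves '[0,0,0,0,0.018,0,0,0,0,0.032,0,0,0,0,0.032,0,0,0.01,0,0.032,0,0,0.03,0,0.032,0,0,0.06,0,0.032,0,0,0.1,0,0.032,-0.03,0,0.14,0,0.032,-0.07,0,0.16,0,0.032,-0.1,0.01,0.17,0,0.032,-0.12,0.02,0.17,0,0.032,-0.12,0.02,0.17,0,0.032]'

```text
clock: 26.98
tcp_pos: [0.4053, 0.2186, 0.2956]
orientation: [-0.001, 0.71, -0.705, 0.0]
wrist_force: [-1.2, -0.4, -1.0]
finger_gap: 0.0321
grip_force: 0.0
```

```bash
python3 - <<'E'
from h import *
import pickle
c=cam("wrist"); t=cam("top"); s=cam("scene"); pickle.dump((c,t,s),open("8.pkl","wb"))
im=np.zeros((600,800,3),np.uint8); im[:300,:400]=c["pixels"][60:360,120:520]; im[:400,400:]=cv2.resize(s["pixels"][160:260,290:390],(400,400),interpolation=2); im[300:,:400]=cv2.resize(t["pixels"][225:325,160:293],(400,300),interpolation=2)
cv2.imwrite("pics/c8.png",im[:,:,::-1]); st=env.get_state(); print(st["tcp_pos"],st["orientation"].round(3),st["joint_pos"].round(2))
E
```

```text
[0.40912919 0.21765794 0.29317111] [-0.001  0.709 -0.705  0.   ] [ 0.32  0.08 -0.11  1.38 -0.   -1.26]
```

View pics/c8.png

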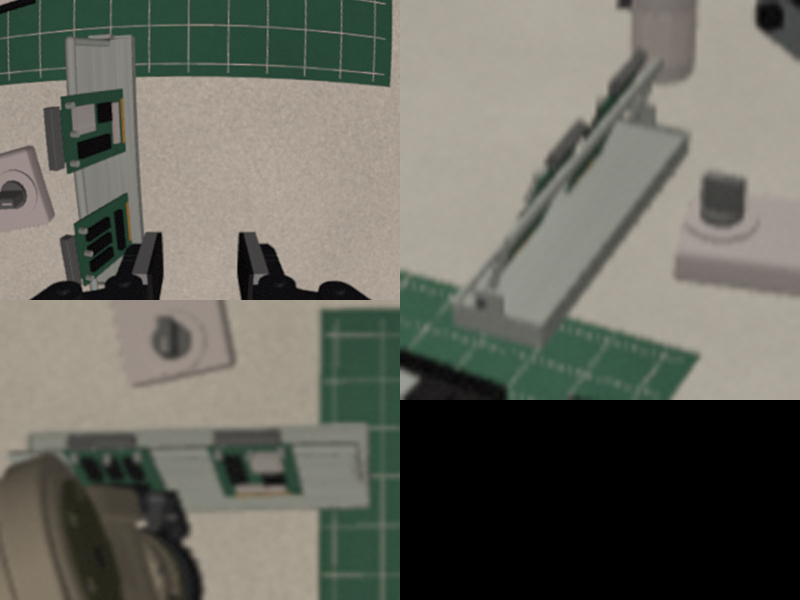

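Both boards lean properly, well apart, with components outward. Next is the knob.

Call:
move_arm --moves '[0.02,0,0,-0.12,0.034,0.05,0.01,0,-0.24,0.034,0.08,0.02,0,-0.36,0.034,0.11,0.03,0,-0.48,0.034,0.14,0.04,0,-0.6,0.034,0.16,0.047,0,-0.72,0.034,0.183,0.047,-0.01,-0.84,0.034,0.183,0.047,-0.02,-0.96,0.034,0.183,0.047,-0.03,-1.08,0.034,0.183,0.047,-0.04,-1.2,0.034,0.183,0.047,-0.05,-1.32,0.034,0.183,0.047,-0.054,-1.387,0.034]'

```text
clock: 28.13
tcp_pos: [0.5925, 0.2635, 0.2352]
orientation: [-0.002, -0.09, 0.996, -0.0]
wrist_force: [0.0, -0.2, -0.5]
finger_gap: 0.0341
grip_force: 0.0
```

```bash
python3 - <<'E'
from h import *
import pickle
c=cam("wrist"); pickle.dump(c,open("w9.pkl","wb")); st=env.get_state(); print(st["tcp_pos"],st["orientation"].round(3))
p=proj(c,(.6263,.2755,.074)); print(p); u,v=int(p[0]),int(p[1]); print(u,v)
cv2.imwrite("pics/c9.png",cv2.resize(c["pixels"][v-60:v+60,u-80:u+80],None,fx=5,fy=5,interpolation=2)[:,:,::-1])
E
```

```text
[0.59220081 0.26344961 0.23487632] [-0.002 -0.09   0.996 -0.001]
[327.7162573  266.54489905]
327 266
```

View pics/c9.png

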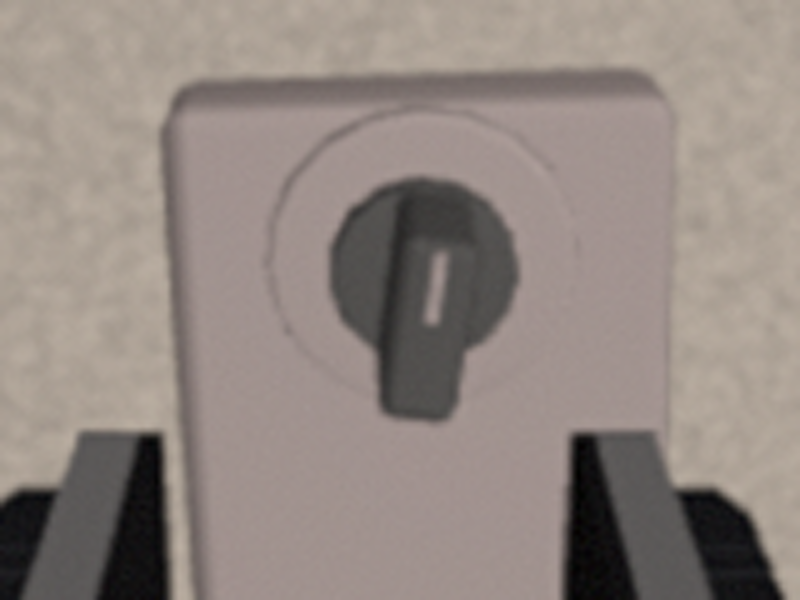

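The handle's top face has corners (412,238), (472,242), (450,418) and (383,415) in the crop.

```bash
python3 - <<'E'
from h import *
import pickle
c=pickle.load(open("w9.pkl","rb")); b=pickle.load(open("w2.pkl","rb"))
q=[onz(c,(247+U/5,206+V/5),.074) for U,V in[(412,238),(472,242),(450,418),(383,415)]]
print(np.round(q,4),np.mean(q,0)); d=(q[2]+q[3]-q[0]-q[1])/2; print(np.linalg.norm(d),np.arctan2(d[1],d[0]))
for p in[(175,105),(660,100)]: print(onz(c,(247+p[0]/5,206+p[1]/5),.03))
E
```

```text
[[0.6147 0.2747 0.074 ]
 [0.6136 0.2848 0.074 ]
 [0.6459 0.2874 0.074 ]
 [0.6474 0.2759 0.074 ]] [0.63037551 0.28070205 0.074     ]
0.03254834277751923 0.05917491222879172
[0.61110388 0.22953722 0.03      ]
[0.5934781  0.31965814 0.03      ]
```

Call:
move_arm --moves '[0.02,0.01,-0.02,-0.06,0.034,0.038,0.0165,-0.05,-0.12,0.034,0.038,0.0165,-0.09,-0.12,0.034,0.038,0.0165,-0.13,-0.12,0.034,0.038,0.0165,-0.16,-0.12,0.034,0.038,0.0165,-0.176,-0.12,0.034,0.038,0.0165,-0.176,-0.12,0.034,0.038,0.0165,-0.176,-0.12,0.008,0.038,0.0165,-0.176,-0.12,0.008,0.038,0.0165,-0.176,-0.12,0.008,0.038,0.0165,-0.176,-0.12,0.008]' --newtons 40

```text
clock: 29.1
tcp_pos: [0.6309, 0.2813, 0.0633]
orientation: [0.001, -0.034, 0.999, 0.0]
wrist_force: [2.0, 0.1, -7.1]
finger_gap: 0.0131
grip_force: 45.0
```

Call:
move_arm --moves '[0,0,0,-0.12,0.008,0,0,0,-0.24,0.008,0,0,0,-0.36,0.008,0,0,0,-0.48,0.008,0,0,0,-0.6,0.008,0,0,0,-0.72,0.008,0,0,0,-0.84,0.008,0,0,0,-0.96,0.008,0,0,0,-1.08,0.008,0,0,0,-1.2,0.008,0,0,0,-1.32,0.008,0,0,0,-1.4,0.008]'

```text
clock: 30.1
tcp_pos: [0.6321, 0.2832, 0.0634]
orientation: [0.001, 0.619, 0.785, 0.003]
wrist_force: [6.2, 5.7, -10.3]
finger_gap: 0.0131
grip_force: 54.7
```

Call:
move_arm --moves '[0,0,0,-0.03,0.008,0,0,0,-0.03,0.008,0,0,0,-0.03,0.008,0,0,0,-0.03,0.008]'

```text
clock: 30.43
tcp_pos: [0.632, 0.2837, 0.0634]
orientation: [0.0, 0.628, 0.778, 0.003]
wrist_force: [6.5, 6.4, -11.2]
finger_gap: 0.0132
grip_force: 63.1
```

```bash
python3 - <<'E'
from h import *
s=env.get_state(); print(s["tcp_pos"],s["orientation"].round(3),s["ft_torque"].round(2),s["finger_gap"],s["joint_pos"].round(2), 2*np.arcsin(s["orientation"][1]))
E
```

```text
[0.63196502 0.28367834 0.0634454 ] [0.    0.628 0.778 0.003] [ 1.5  -1.03  1.06] 0.013226416307378941 [0.3  0.63 0.1  1.04 0.   1.66] 1.357826051847915
```

Call:
move_arm --moves '[0,0,0,0.03,0.008,0,0,0,0.03,0.034,0,0,0,0.03,0.034,0,0,0,0.03,0.034,0,0,0.03,0.03,0.034,0,0,0.07,0.03,0.034,0,0,0.11,0.03,0.034,0,0,0.15,0.15,0.034,0,-0.01,0.19,0.27,0.034,-0.02,-0.03,0.22,0.39,0.034,-0.04,-0.06,0.22,0.51,0.034,-0.06,-0.09,0.22,0.63,0.034]'

```text
clock: 31.43
tcp_pos: [0.5707, 0.1906, 0.2864]
orientation: [0.003, 0.355, 0.935, 0.002]
wrist_force: [0.5, 0.7, 0.7]
finger_gap: 0.0342
grip_force: 0.0
```

```bash
python3 - <<'E'
from h import *
import pickle
a=pickle.load(open("w3.pkl","rb"));c=pickle.load(open("w4.pkl","rb"))
print(tri([(a,(280,225)),(c,(431.3,287.1))]))
w=pickle.load(open("w9.pkl","rb"))
print([onz(c,(432,276),z).round(3) for z in(.13,.145,.155)], "post ~", (.4868-.095*.1356,-.2485+.095*.99))
t=cam("top"); s=cam("scene"); pickle.dump((t,s),open("10.pkl","wb"))
hs=lambda k,roi: [ (x,r[0]) for x,r in blobs(mask(k,(0,0,0),(179,255,50),roi),5)]
print(hs(t,(370,290,460,380)))
S=env.get_state(); print(S["tcp_pos"],S["orientation"].round(3))
E
```

```text
[ 0.47665945 -0.1546496   0.13563883]
[array([ 0.473, -0.155,  0.13 ]), array([ 0.468, -0.161,  0.145]), array([ 0.464, -0.165,  0.155])] post ~ (0.473918, -0.15445)
[(13.0, (449.00006103515625, 354.5000305175781))]
[0.5663681  0.18748244 0.28423104] [-0.     0.358  0.934 -0.001]
```

Call:
move_arm --moves '[-0.02,-0.035,0,0.12,0.034,-0.04,-0.07,0,0.24,0.034,-0.06,-0.105,0,0.36,0.034,-0.08,-0.14,0,0.48,0.034,-0.1,-0.18,0,0.6,0.034,-0.12,-0.22,0,0.73,0.034,-0.14,-0.26,0,0.73,0.034,-0.16,-0.3,0,0.73,0.034,-0.18,-0.34,0,0.73,0.034,-0.2,-0.38,0,0.73,0.034,-0.22,-0.415,0,0.73,0.034,-0.23,-0.44,0,0.73,0.034]'

```text
clock: 32.53
tcp_pos: [0.3449, -0.2377, 0.2838]
orientation: [0.001, 0.002, 1.0, -0.001]
wrist_force: [1.4, 0.7, 0.4]
finger_gap: 0.0337
grip_force: 0.0
```

```bash
python3 - <<'E'
from h import *
c=cam("wrist"); S=env.get_state(); print(S["tcp_pos"],S["orientation"].round(3))
p=proj(c,(.3235,-.311,.165)); print(p)
u,v=map(int,p); print([(x,(r[0][0],r[0][1]),r[1],onz(c,r[0],.165).round(4)) for x,r in blobs(mask(c,(0,0,0),(179,255,60),(max(u-60,0),max(v-60,0),u+60,v+60)),20)])
save(c,"w10")
E
```

```text
[ 0.34263028 -0.2445857   0.28349091] [-0.     0.006  1.    -0.003]
[218.23860971 210.89673131]
[(353.0, (221.21681213378906, 205.24778747558594), (17.027048110961914, 25.775753021240234), array([ 0.3194, -0.3085,  0.165 ]))]
```

Call:
move_arm --moves '[-0.015,-0.06,0,0,0.034,-0.015,-0.06,0,0,0.034,-0.015,-0.06,-0.03,0,0.034,-0.015,-0.06,-0.06,0,0.034,-0.015,-0.06,-0.06,0,0.034]'

```text
clock: 33.0
tcp_pos: [0.3291, -0.2941, 0.2183]
orientation: [-0.002, 0.002, 1.0, 0.003]
wrist_force: [-1.4, 1.2, 0.4]
finger_gap: 0.0339
grip_force: 0.0
```

Call:
move_arm --moves '[-0.006,-0.016,0,0,0.034,-0.006,-0.016,0,0,0.034,-0.006,-0.016,-0.02,0,0.034,-0.006,-0.016,-0.04,0,0.034,-0.006,-0.016,-0.055,0,0.034,-0.006,-0.016,-0.055,0,0.034,-0.006,-0.016,-0.055,0,0.006,-0.006,-0.016,-0.055,0,0.006,-0.006,-0.016,-0.055,0,0.006,-0.006,-0.016,-0.055,0,0.006]' --newtons 30

```text
clock: 33.83
tcp_pos: [0.3257, -0.3128, 0.1692]
orientation: [0.001, 0.001, 1.0, -0.001]
wrist_force: [-0.9, 0.4, 5.3]
finger_gap: 0.0108
grip_force: 29.6
```

Call:
move_arm --moves '[0,0,0,0,0.03,0,0,0,0,0.03,-0.002,0.001,-0.008,0,0.03,-0.002,0.001,-0.008,0,0.03,-0.002,0.001,-0.008,0,0.006,-0.002,0.001,-0.008,0,0.006,-0.002,0.001,-0.008,0,0.006,-0.002,0.001,-0.008,0,0.006]'

```text
clock: 34.5
tcp_pos: [0.3226, -0.3107, 0.1591]
orientation: [-0.001, 0.001, 1.0, 0.001]
wrist_force: [-1.5, 0.2, -3.4]
finger_gap: 0.0123
grip_force: 29.2
```

Call:
move_arm --moves '[0.0057,0.0226,0,0,0.006,0.0143,0.0444,0,0,0.006,0.0256,0.0649,0,0,0.006,0.0395,0.0837,0,0,0.006,0.0557,0.1005,0,0,0.006,0.074,0.1151,0,0,0.006,0.094,0.1273,0,0,0.006,0.1154,0.1366,0,0,0.006,0.1326,0.142,0,0,0.006,0.1466,0.145,0,0,0.006,0.1466,0.145,0,0,0.006,0.1466,0.145,0,0,0.006]'

```text
clock: 35.5
tcp_pos: [0.4705, -0.1652, 0.1596]
orientation: [0.0, -0.0, 1.0, 0.001]
wrist_force: [0.4, 3.4, 1.4]
finger_gap: 0.0125
grip_force: 30.1
```

Call:
move_arm --moves '[0,0,0,0,0.03,0,0,0,0,0.03,0,0,0,0,0.03,0,0,0.03,0,0.03,0,0,0.06,0,0.03,0,0,0.1,0,0.03,-0.03,0.02,0.13,0,0.03,-0.06,0.04,0.15,0,0.03,-0.08,0.05,0.15,0,0.03,-0.08,0.05,0.15,0,0.03,-0.08,0.05,0.15,0,0.03]'

```text
clock: 36.42
tcp_pos: [0.3889, -0.1161, 0.3105]
orientation: [0.001, 0.001, 1.0, -0.001]
wrist_force: [0.1, 0.5, 0.8]
finger_gap: 0.0303
grip_force: 0.0
```

```bash
python3 - <<'E'
from h import *
w=cam("wrist"); t=cam("top"); save(t,"tF"); S=env.get_state(); print(S["tcp_pos"],S["wrist_force"].round(1),S["clock"])
b=blobs(mask(w,(0,0,0),(179,255,60),tuple(int(x) for x in np.r_[proj(w,(.47,-.165,.165))-35,proj(w,(.47,-.165,.165))+35])),20); print([(x,onz(w,r[0],.16).round(3)) for x,r in b])
print("brush",[(x,onz(t,r[0],.02).round(3),r[2]) for x,r in blobs(mask(t,(5,110,90),(20,255,255),(290,250,350,350)),15)])
im=np.zeros((480,800,3),np.uint8); im[:330,:400]=cv2.resize(t["pixels"][225:325,160:281],(400,330),interpolation=2); im[:400,400:]=w["pixels"][60:460,60:460]; d=cv2.resize(t["pixels"][225:245,200:240],(280,140)); im[335:475,:280]=d
cv2.imwrite("pics/cF.png",im[:,:,::-1])
E
```

```text
[ 0.38985286 -0.11665591  0.30942839] [ 0.7 -0.4 -0.2] 36.5167
[(1657.5, array([ 0.475, -0.173,  0.16 ]))]
brush [(202.5, array([0.427, 0.009, 0.02 ]), 3.1798300743103027)]
```

No pictures are left to view, so I'll check the boards, peg and knob numerically.

```bash
python3 - <<'E'
from h import *
import pickle
t0=pickle.load(open("8.pkl","rb"))[1]; t1=pickle.load(open("10.pkl","rb"))[0]; T=pickle.load(open("top0.pkl","rb")); f=cv2.imread("pics/tF.png")[:,:,::-1]
t={**T,"pixels":np.ascontiguousarray(f)}
for k in(t0,t1,t):
    m=mask(k,(60,70,20),(100,255,140),(165,262,265,300)); print([(x,np.round(r[0],1),onz(k,r[0],.07).round(3)[:2]) for x,r in blobs(m,15)])
# dark peg in the top view, and knob patch unchanged since fan turn
print([(x,onz(t,r[0],.16).round(3)) for x,r in blobs(mask(t,(0,0,0),(179,255,40),(375,280,410,310)),4)])
d=lambda a,b,r:np.abs(a["pixels"][r].astype(int)-b["pixels"][r]).mean().round(1)
r=np.s_[230:245,208:226]; print("knob diff vs start, vs after turn",d(t,T,r),d(t,t1,r))
r=np.s_[262:300,165:290]; print("stand diff vs after turn",d(t,t1,r))
E
```

```text
[(32.0, array([208.4, 281.9]), array([0.509, 0.294])), (29.5, array([195.5, 280.9]), array([0.512, 0.328])), (22.0, array([256., 282.]), array([0.508, 0.169])), (17.0, array([234.3, 283.9]), array([0.503, 0.226]))]
[(22.5, array([255.6, 282.3]), array([0.507, 0.17 ]))]
[(36.5, array([208.9, 282.9]), array([0.506, 0.293])), (22.0, array([256., 282.]), array([0.508, 0.169])), (19.0, array([200.9, 280.7]), array([0.512, 0.314])), (18.0, array([192.9, 280.3]), array([0.514, 0.335]))]
[(6.0, array([ 0.465, -0.164,  0.16 ]))]
knob diff vs start, vs after turn 11.7 36.1
stand diff vs after turn 22.3
```

```bash
python3 -c "
from workcell import env
print(env.hand_in())"
```

```text
the job is handed in; nothing more can be done
None
```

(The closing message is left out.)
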